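# Set the plate spinner to fast and start it

### The job

Nudge the plate spinner's speed lever with the outside of your fingertips, without gripping it and without forcing it, from off, past the first click (slow), all the way round to its second stop (fast). Then press the button of the separate start switch fully down, let go, and end clear of everything. Leave the dish on the spinner and everything else on the bench where it stands.

Things in the scene. Friction and masses are not known exactly. Their poses are not given: they have to be found in the camera images.
- spinner: Plate spinner, a white box fixed to the bench, 260 x 200 x 55 mm high; origin at the centre of its underside, x axis from its lever end (nearer the robot) to its platter end, z up. The round black platter (108 mm across, top 67 mm above the bench) is 68 mm along +x from the origin and carries a dish (top 82 mm). On the other half an aluminium plate (top 58 mm above the bench) lies under the lever.
- lever_pivot (a point): Vertical pivot axis of the steel speed lever, at the top of the aluminium plate, 58 mm above the bench, 30 mm from the spinner's origin along its -x; axes as the spinner's. The pivot stub and two small end-stop posts 36 mm from the pivot stay below 76 mm above the bench. At the plate's edge one rivet marks slow, two rivets mark fast.
- lever_knob (a point): Centre of the top of the lever's black upright knob, a post 18 mm across, its top 110 mm above the bench, free to be pushed over its upper 35 mm (the lever arm, 12 mm wide, lies under it 65 to 71 mm above the bench). It moves on a circle of 75 mm radius about the pivot; z up, x axis pointing away from the pivot.
- speed_lever (a joint): Lever angle (rad), growing clockwise from above: knob from the spinner's -y to its +y side; at 0.61 it points along the spinner's -x. 0 = off, 0.61 = first click (slow, sprung detent), 1.22 = second, hard stop (fast), spring-held. Let go between them it springs to one of them (humps at 0.285 and 0.935). The knob takes up to 4 N per hump, then jumps ahead to the next click. Starts at off.
- start_top (a point): Centre of the top of the round black push button (34 mm across) on the separate grey start switch, which is fixed to the bench to the left or to the right of the spinner; z up. It is pressed straight down.
- start (a joint): How far the start button is pressed (m): 0 = up, 0.006 = fully down, which takes 4 N; it springs back. It must not be pressed before the lever is at its second stop.
- dish: Closed petri dish, 90 mm across and 15 mm high, loose on the platter; origin at the centre of its underside. Not to be moved.
- pot: Green pot, 68 mm across and 85 mm high, with wooden sticks up to 125 mm, loose on the bench on the other side of the spinner from the start switch; origin at the centre of its underside. Not to be moved.
- stack: Stack of four petri dishes, 90 mm across and 61 mm high, loose on the bench; origin at the centre of its underside. Not to be moved.
- bottle: White bottle, 60 mm across and 110 mm high, loose on the bench; origin at the centre of its underside. Not to be moved.
There are look-alikes about, which are no part of the job. Of the things like the part that bears start_top, leave any that is purple; of the rest the smaller one is meant.

How it is judged:
By the outcome, as a careful person would: the job done as asked, in the order asked, and still so for the second after the job is handed in, with the robot touching nothing.
It also fails if it takes over 54 s, if anything falls off the work surface, if the arm or the gripper's body presses on something with over 40 N, if the wrist force passes 120 N, or if a joint passes its speed limit or range.

### The arm

A 6-joint arm with a two-finger parallel gripper is mounted at the origin on the work surface. World frame = base frame: x ahead of the robot, y to its left, z up, the work surface at z = 0. Lengths are in m, angles in degrees, forces in N, time in s.
With the tool pointing down it reaches from about 0.4 to 0.825 m from the base axis. Payload 7 kg.
Tool frame: the origin (TCP) lies between the finger pads; the fingertips stand ctrl.tip_extent ahead of it and the grasp point (between the pads) lies 2 mm behind it (ctrl.tip_extent is the distance from the TCP to the fingertips, in m); z points along the fingers, y is the direction in which the jaws open and shut (so a half turn about z gives the same grasp; the last joint's range is limited). The gripper opens to 88 mm and grips with 3 to 60 N. Pads are 19 mm wide; open, the fingers measure 130 mm over their backs; the gripper's body (78 mm by 193 mm) begins 47 mm behind the grasp point.
Start: joints at [79.532, 20.546, 0.682, 0, -70.136, -16.507], TCP at [0.306, 0.602, 0.244] pointing down, gripper open.
Joint ranges: [-176.03, 176.03], [-82.01, 121.73], [-58.28, 71.71], [-173.87, 95.51], [-174.79, -0.11], [-173.66, 173.66]. Speed limits (degrees/s): [136.94, 136.94, 172.46, 180, 180, 180].

### API

Orientations are given as [roll, pitch, yaw] about the fixed x, y, z axes, in that order (R = Rz(yaw) Ry(pitch) Rx(roll)).
In Python, from plant import ctrl gives the robot as it stands.
- The arm moves only by the shell command python3 -m handwheel 'ROWS' [OPENING]. ROWS is JSON, a list of rows, each a list of 6 numbers: the shift along the tool's x, y, z in m, then the turn, a rotation vector about the tool's x, y, z in rad. In form: [[dx, dy, dz, ax, ay, az], ...]. A call has 1 to 8 rows; each row is the pose to reach, as a shift and turn from the pose commanded when the call began, along the tool's axes at that moment; what a row does not reach only later rows make up. A row lasts 1/8 s, in which the tool goes at most 62.5 mm and 10.7 degrees, less where a joint would pass 70% of its speed; a pose out of reach is approached as far as the arm can. A call with a gripper value outside its range is refused whole. OPENING is the closure, from -1 (fully open) to 1 (shut), so that 0 is half open, set as the call begins (- or left out, the last holds). The fingers move at their own pace and stop on an object; the grip force is fixed at half the most. Time passes only in rows, so rows that repeat a pose let the fingers close. It gives the time, the measured TCP pose, the force and the opening at its end, in the units of the state.
- ctrl.get_obs(): the state, without advancing time (a new reading comes with each control period).
- ctrl.snapshot(name): name is "scene" or "top" or "wrist"; returns a dict with "img" (480x640x3 uint8, blue, green, red), "fx", "fy", "cx", "cy" (pixels), "R" (3x3) and "t" (3): a world point X has camera coordinates R X + t. Camera axes: x right, y down, z forward; pixel columns grow to the right and rows downward; lengths in m; the calibration is good to about 2 mm. A picture is of the moment at which its call begins. There is no depth.
- ctrl.close_job(): hands the job in, once; it reports no verdict.
The state is a dict: "clock": time; "joint_pos": joint angles; "qvel": joint speeds; "tau": joint torques, N m; "tool_pos": TCP position; "orientation": TCP orientation; "force": force on the tool from outside, world axes, zero at the start; "moment": the same for the moment, N m; "opening": finger opening in m.
Only numpy, scipy, OpenCV 4.12 (cv2) and the standard library are available. Lean on these libraries where they do the work, as an engineer would, in place of code of your own. Each camera call takes 0.05 s, during which the arm holds its last target.

## Working session

There is one attempt and no reset: what is moved stays moved. The work goes in short steps, Python scripts to look and compute and a shell command to move; the robot and the scene stay as the last step left them, time stands still between calls to the robot, and variables do not carry over. Pictures are saved under pics/ and viewed, and the job is handed in when it is done.

```bash
mkdir -p pics; ls
python3 - <<'E'
from plant import ctrl
import cv2
for n in ("scene","top","wrist"):
    s=ctrl.snapshot(n); cv2.imwrite(f"pics/{n}0.png",s["img"]); print(n,s["fx"],s["cx"],s["cy"],s["R"],s["t"])
o=ctrl.get_obs(); print(o, ctrl.tip_extent)
E
```

```text
pics
scene 480.1397775542164 312.32996008190923 237.96405271514874 [[ 0.18128494  0.9834127   0.00593602]
 [ 0.78474824 -0.14101943 -0.6035592 ]
 [-0.59271069  0.11407447 -0.79729609]] [-0.11923015 -0.38488268  1.37294229]
top 514.7478268535284 319.8335208246432 241.87397296609487 [[ 0.01841634 -0.99977345  0.01067194]
 [-0.98520513 -0.01996489 -0.17021238]
 [ 0.17038688 -0.00737936 -0.98534961]] [-0.01925666  0.59064115  1.01319029]
wrist 382.3779749630553 317.8308208345124 240.21455725244735 [[-0.45350426 -0.89125037  0.00258075]
 [-0.8488339   0.43280012  0.30358701]
 [-0.27168899  0.13548737 -0.95280022]] [ 0.67273631 -0.03751633  0.39261289]
{'clock': 0.15, 'joint_pos': array([ 7.95321178e+01,  2.05817468e+01,  6.46305332e-01, -1.37306071e-02,
       -7.01363403e+01, -1.65075139e+01]), 'qvel': array([-0.0786107 , -0.14297589,  0.214041  ,  0.06305789,  0.04669444,
        0.04980545]), 'tau': array([-9.82039819e-04, -5.83273423e+01,  2.93291938e+01,  7.00124323e+00,
        8.82096123e-03, -1.01548851e-04]), 'tool_pos': array([0.30604859, 0.60124272, 0.24284733]), 'orientation': array([ 1.79927509e+02, -8.02047480e-03, -2.69800646e+01]), 'force': array([ 3.66767930e-04, -8.71806191e-02, -5.88497565e-01]), 'moment': array([ 0.04986143, -0.01625444, -0.01091565]), 'opening': 0.08757370523499991} 0.017
```

View pics/scene0.png

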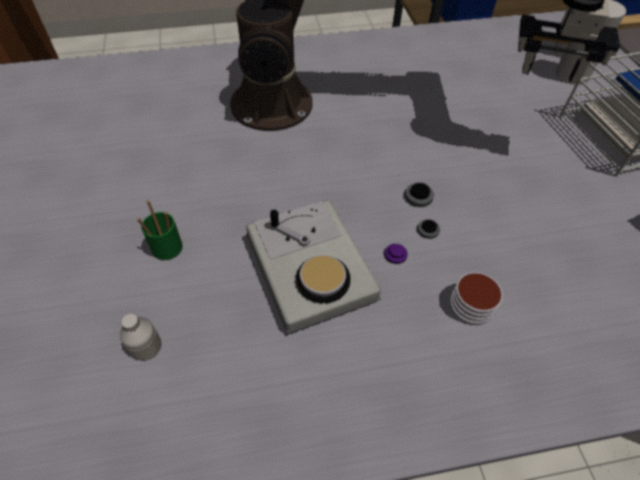

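View pics/top0.png

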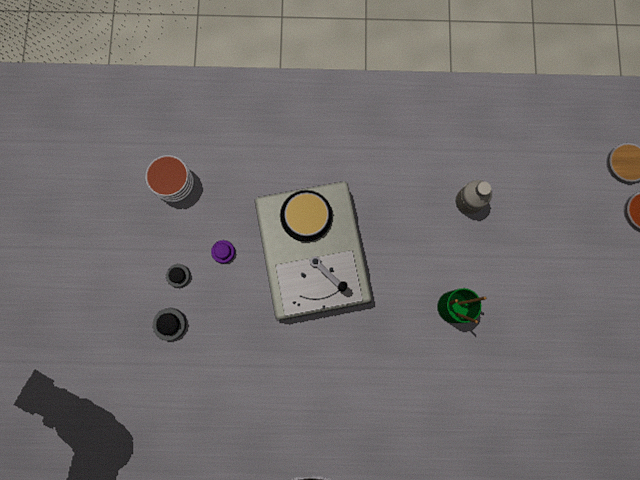

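View pics/wrist0.png

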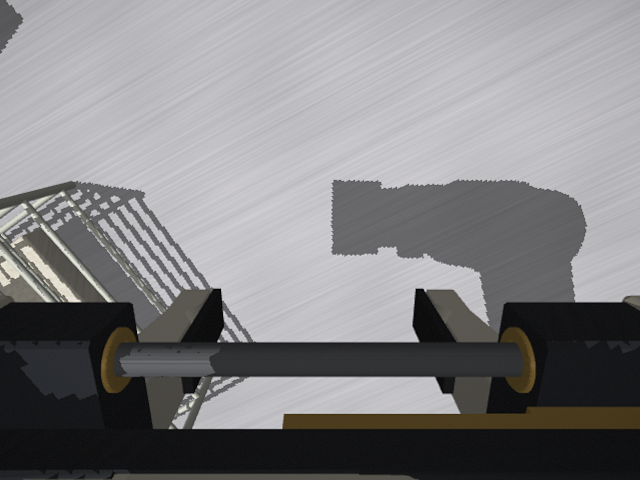

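Run:
```python
import cv2
i=cv2.imread("pics/top0.png")
cv2.imwrite("pics/c1.png",cv2.resize(i[230:350,130:270],None,fx=5,fy=5,interpolation=cv2.INTER_CUBIC))
cv2.imwrite("pics/c2.png",cv2.resize(i[175:325,250:380],None,fx=4,fy=4,interpolation=cv2.INTER_CUBIC))
i=cv2.imread("pics/scene0.png")
cv2.imwrite("pics/c3.png",cv2.resize(i[190:340,235:455],None,fx=3.6,fy=3.6,interpolation=cv2.INTER_CUBIC))
```

```text
(no output)
```

View pics/c1.png

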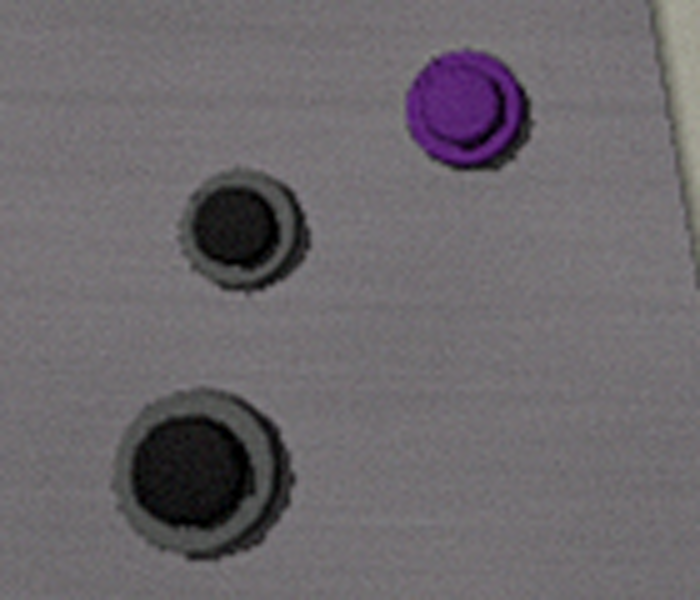

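View pics/c2.png

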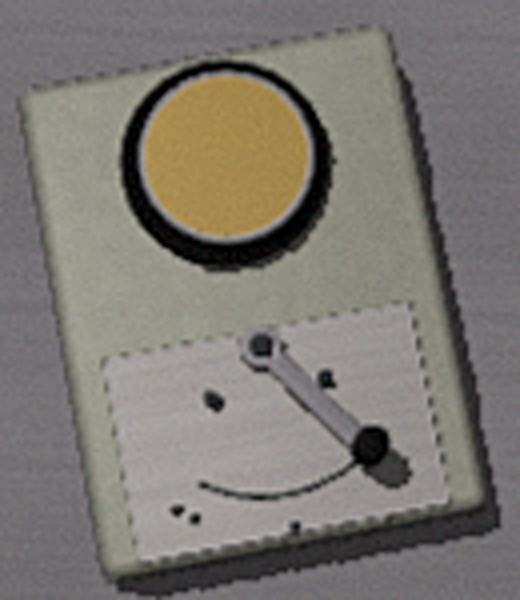

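View pics/c3.png

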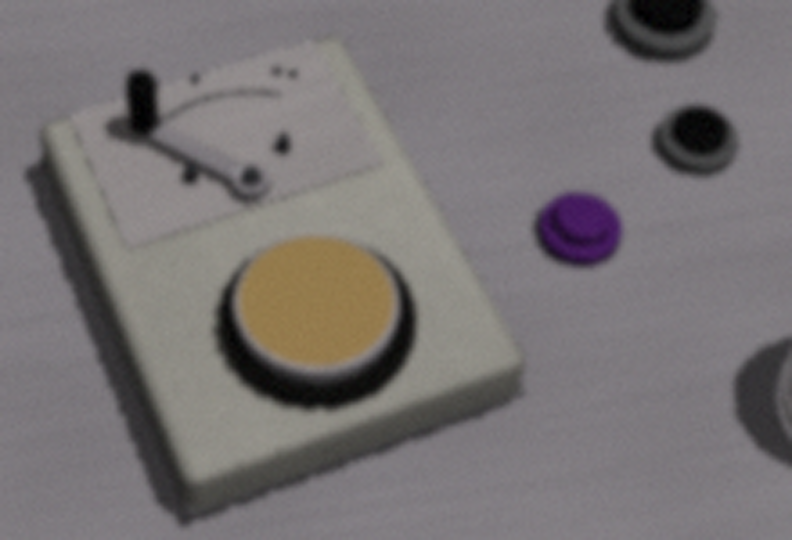

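```bash
cat > h.py <<'E'
import numpy as np
from plant import ctrl
def cam(n):
    s=ctrl.snapshot(n); return s
def ray(s,p):
    R=np.array(s["R"]);t=np.array(s["t"])
    d=R.T@np.array([(p[0]-s["cx"])/s["fx"],(p[1]-s["cy"])/s["fy"],1.0]); return -R.T@t,d/np.linalg.norm(d)
def atz(s,p,z):
    c,d=ray(s,p); return c+d*(z-c[2])/d[2]
def tri(s1,p1,s2,p2):
    A=np.zeros((3,3));b=np.zeros(3)
    L=[ray(s1,p1),ray(s2,p2)]
    for c,d in L:
        P=np.eye(3)-np.outer(d,d);A+=P;b+=P@c
    X=np.linalg.solve(A,b); return X,[np.linalg.norm((np.eye(3)-np.outer(d,d))@(X-c)) for c,d in L]
def proj(s,X):
    q=np.array(s["R"])@X+np.array(s["t"]); return q[0]/q[2]*s["fx"]+s["cx"],q[1]/q[2]*s["fy"]+s["cy"]
E
python3 - <<'E'
from h import *
np.set_printoptions(precision=4,suppress=True)
T=cam("top");S=cam("scene")
pts={"knob":((343,285),(273.9,210.8),.110),"pivot":((315.3,261.3),(304.7,239.2),.074),"dish":((306,213.8),(322.8,274.2),.082),"btn":((177.2,275.2),(428.9,225.6),.03),"purp":((222.5,251),(396,252),.03)}
for k,(a,b,z) in pts.items():
    print(k,atz(T,a,z),atz(S,b,z),*tri(T,a,S,b))
for nm,p,z in (("bottle",(483,188),.11),("pot",(460,305),.085),("stack",(167,175),.061),("big",(169,323),.04)): print(nm,atz(T,p,z))
# box top corners
for p in ((258,199),(346.5,184),(371.5,299.5),(278,318)): print(atz(T,p,.055))
E
```

```text
knob [ 0.4974 -0.0535  0.11  ] [ 0.4948 -0.0509  0.11  ] [ 0.4973 -0.0522  0.1131] [np.float64(0.0011323327549984032), np.float64(0.0011323327549984136)]
pivot [0.5471 0.0007 0.074 ] [0.5512 0.0032 0.074 ] [0.5479 0.0022 0.0698] [np.float64(0.0015262156515357982), np.float64(0.001526215651535831)]
dish [0.6426 0.0215 0.082 ] [0.6466 0.0221 0.082 ] [0.6437 0.0222 0.0775] [np.float64(0.0006145777161151666), np.float64(0.0006145777161151572)]
btn [0.5182 0.2871 0.03  ] [0.5301 0.2869 0.03  ] [0.5199 0.292  0.0161] [np.float64(0.0011671655026214655), np.float64(0.0011671655026213015)]
purp [0.5709 0.1957 0.03  ] [0.5866 0.1943 0.03  ] [0.574 0.2   0.011] [np.float64(0.0008114534600797681), np.float64(0.0008114534600797442)]
bottle [ 0.6962 -0.3305  0.11  ]
pot [ 0.4648 -0.2851  0.085 ]
stack [0.7243 0.3137 0.061 ]
big [0.4198 0.2946 0.04  ]
[0.6783 0.1228 0.055 ]
[ 0.7146 -0.0615  0.055 ]
[ 0.4741 -0.1144  0.055 ]
[0.4336 0.0732 0.055 ]
```

The button candidates in the top picture are purple at (223,251), small grey/black at (177,275) and large grey/black at (169,323). The crop shows that purple is ruled out and the large one is bigger, so the small one at (177,275) is meant. Its cap is about 33 mm across, which matches the 34 mm given. The knob top is at (343,285), 75 mm from the pivot, which agrees with the task.

Next I'll close the fingers and look at the button from above on the way.

```bash
cat >> h.py <<'E'
from scipy.spatial.transform import Rotation as Ro
def rel(xyz,yaw):
    o=ctrl.get_obs(); R0=Ro.from_euler("xyz",o["orientation"],degrees=True)
    R1=Ro.from_euler("xyz",[180,0,yaw],degrees=True)
    print("clock",o["clock"],"pos",np.round(o["tool_pos"],4),"ori",np.round(o["orientation"],2),"F",np.round(o["force"],2))
    print("shift",np.round(R0.inv().apply(np.array(xyz)-o["tool_pos"]),4),"turn",np.round((R0.inv()*R1).as_rotvec(),4))
E
python3 -c "
from h import *
rel((.52,.29,.244),-78)"
```

```text
clock 0.25 pos [0.3061 0.6014 0.2431] ori [ 1.7995e+02 -1.0000e-02 -2.6980e+01] F [ 1.09  0.55 -0.54]
shift [ 0.3319  0.1805 -0.0007] turn [ 7.000e-04 -5.000e-04  8.905e-01]
```

```bash
python3 -m handwheel '[[0.05,0.03,0,0,0,0.12],[0.1,0.055,0,0,0,0.27],[0.15,0.08,0,0,0,0.42],[0.2,0.11,0,0,0,0.57],[0.25,0.136,0,0,0,0.72],[0.3,0.163,0,0,0,0.85],[0.332,0.18,0,0,0,0.89],[0.332,0.18,0,0,0,0.89]]' 1
python3 - <<'E'
from h import *
import cv2
s=cam("wrist"); cv2.imwrite("pics/w1.png",s["img"]); s=cam("scene"); cv2.imwrite("pics/s1.png",s["img"]); rel((.52,.29,.244),-78)
E
```

```text
clock: 1.25
tool_pos: [0.5215, 0.2883, 0.2435]
orientation: [180.0, -0.0, -78.2]
force: [-0.5, -0.2, 0.4]
opening: 0.0133
clock 1.35 pos [0.5205 0.2903 0.2435] ori [ 1.7999e+02  1.0000e-02 -7.8010e+01] F [-0.86  0.59  0.63]
shift [ 0.0002  0.0006 -0.0005] turn [ 0.0001  0.0001 -0.0002]
```

View pics/w1.png

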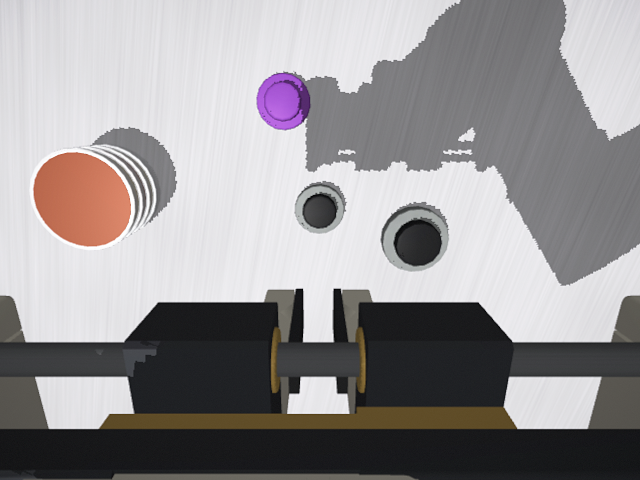

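View pics/s1.png

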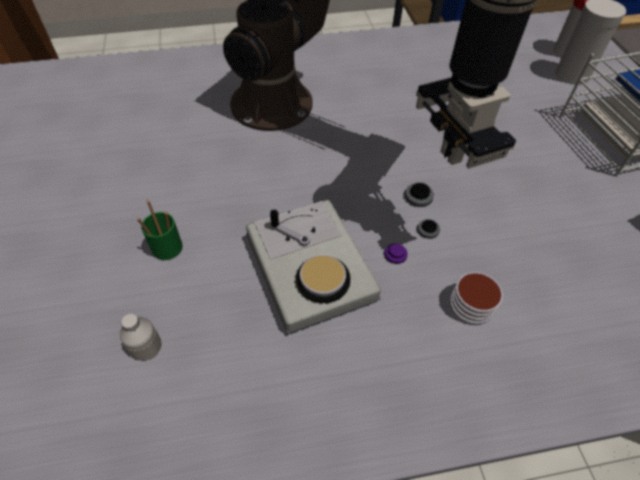

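The wrist picture shows the small switch at (320,210), the big one at (417,240) and the purple one at (283,101). The fingers have nearly closed.

Run:
```python
from h import *
import cv2
np.set_printoptions(precision=4,suppress=True)
T=cam("top");W=cam("wrist")
cv2.imwrite("pics/wb.png",cv2.resize(W["img"][165:255,270:370],None,fx=6,fy=6,interpolation=cv2.INTER_CUBIC))
print(tri(T,(177.2,275.2),W,(319.5,211)),atz(W,(319.5,211),.025),atz(T,(177.2,275.2),.025))
pk=(.4785-0,0,0)
rel((.506,-.097,.244),-78)
```

```text
(array([0.5185, 0.2899, 0.0247]), [np.float64(0.001374321904775537), np.float64(0.0013743219047754635)]) [0.5181 0.2912 0.025 ] [0.5187 0.2885 0.025 ]
clock 1.45 pos [0.5201 0.2911 0.2435] ori [180.     0.   -77.91] F [-0.82 -0.21 -0.27]
shift [ 0.3766  0.095  -0.0005] turn [0.0001 0.0001 0.0015]
```

View pics/wb.png

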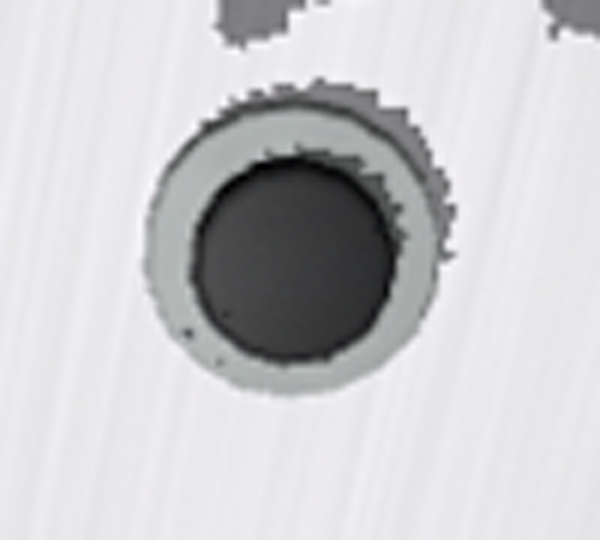

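```bash
python3 -m handwheel '[[0.055,0.015,0,0,0,0],[0.11,0.03,0,0,0,0],[0.165,0.045,0,0,0,0],[0.22,0.06,0,0,0,0],[0.275,0.075,0,0,0,0],[0.33,0.09,0,0,0,0],[0.377,0.101,0,0,0,0],[0.377,0.101,0,0,0,0]]' 1
python3 - <<'E'
from h import *
import cv2
s=cam("wrist"); cv2.imwrite("pics/w2.png",s["img"]); print(proj(s,np.array([.4965,-.0525,.11])));rel((.4998,-.0982,.099),-78)
E
```

```text
clock: 2.45
tool_pos: [0.4999, -0.1009, 0.2436]
orientation: [180.0, -0.0, -78.1]
force: [0.5, 1.2, -0.1]
opening: 0.0003
(np.float64(308.99474442896803), np.float64(294.21738337980344))
clock 2.5 pos [ 0.5001 -0.0997  0.2435] ori [ 1.800e+02  1.000e-02 -7.804e+01] F [ 0.5  -0.74  0.27]
shift [-0.0015  0.      0.1445] turn [ 0.      0.0001 -0.0007]
```

View pics/w2.png

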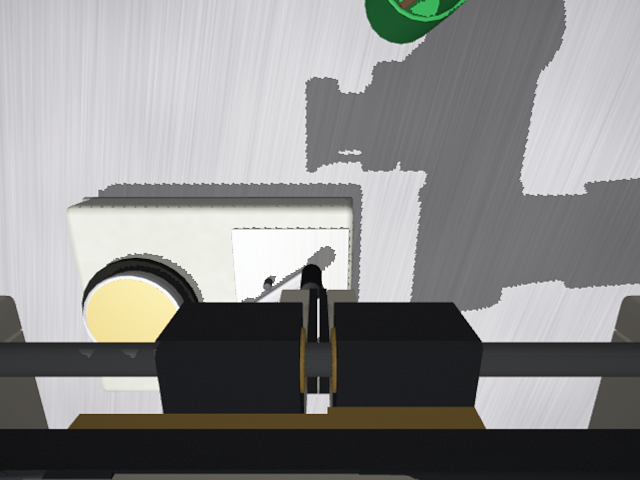

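The wrist picture shows the knob at (312,280), against a predicted (309,294) for its top, which is partly hidden. The pot is at the top of the frame, well clear. Next I'll descend beside the knob.

```bash
python3 -m handwheel '[[-0.001,0,0.04,0,0,0],[-0.001,0,0.08,0,0,0],[-0.001,0,0.115,0,0,0],[-0.001,0,0.135,0,0,0],[-0.001,0,0.144,0,0,0],[-0.001,0,0.144,0,0,0]]' 1
python3 - <<'E'
from h import *
import cv2
s=cam("scene"); cv2.imwrite("pics/s3.png",cv2.resize(s["img"][150:300,200:400],None,fx=4,fy=4));s=cam("top"); cv2.imwrite("pics/t3.png",cv2.resize(s["img"][175:325,250:400],None,fx=4,fy=4)); rel((.4998,-.0982,.099),-78)
E
```

```text
clock: 3.25
tool_pos: [0.5002, -0.0974, 0.0995]
orientation: [180.0, -0.0, -77.9]
force: [-0.2, -0.9, 0.6]
opening: 0.0005
clock 3.35 pos [ 0.5007 -0.0977  0.1004] ori [-1.7993e+02 -1.0000e-02 -7.7910e+01] F [-0.48  0.08  0.12]
shift [0.0003 0.001  0.0014] turn [-0.0013 -0.0002  0.0016]
```

View pics/s3.png

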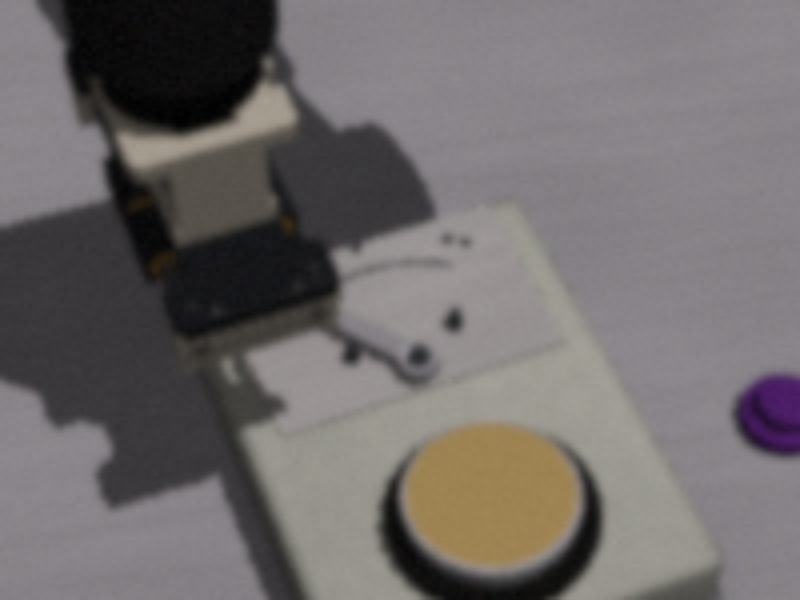

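View pics/t3.png

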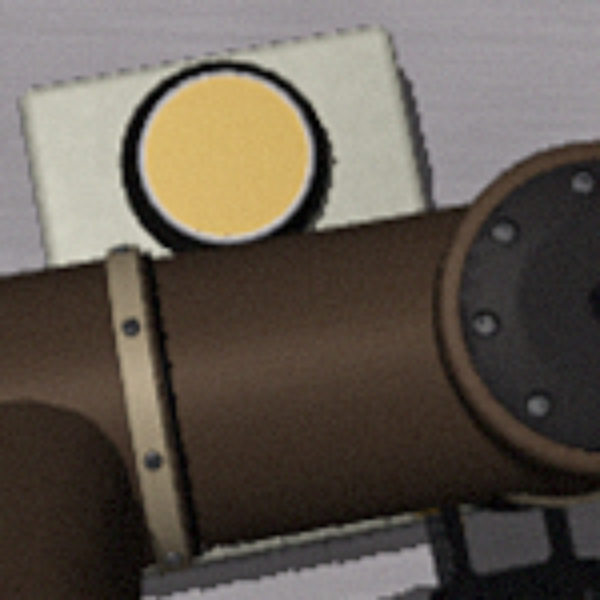

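```bash
python3 -m handwheel '[[-0.01,0,0.001,0,0,0],[-0.02,0,0.001,0,0,0],[-0.026,0,0.001,0,0,0],[-0.03,0,0.001,0,0,0],[-0.034,0,0.001,0,0,0],[-0.038,0,0.001,0,0,0]]' 1
python3 - <<'E'
from h import *
import cv2
s=cam("scene"); cv2.imwrite("pics/s4.png",cv2.resize(s["img"][150:300,200:400],None,fx=4,fy=4)); rel((.4998,-.0982,.099),-78)
E
```

```text
clock: 4.1
tool_pos: [0.491, -0.0618, 0.0984]
orientation: [179.9, -0.1, -78.0]
force: [-0.9, -5.0, -0.8]
opening: 0.0005
clock 4.15 pos [ 0.4909 -0.0614  0.0984] ori [ 1.7988e+02 -4.0000e-02 -7.7970e+01] F [-1.13 -4.73  0.01]
shift [ 0.0378 -0.001  -0.0005] turn [ 0.0021 -0.0008  0.0006]
```

View pics/s4.png

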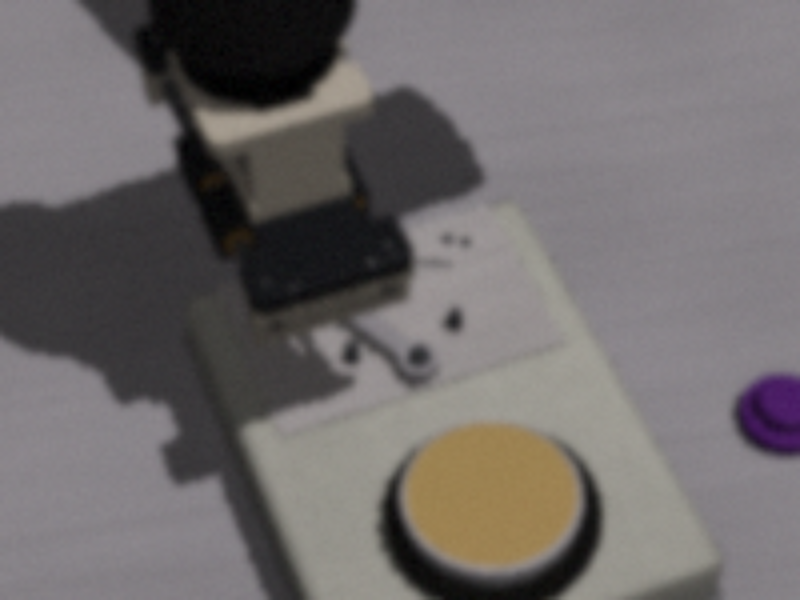

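```bash
python3 -m handwheel '[[-0.003,0,0,0,0,0],[-0.006,0,0,0,0,0],[-0.009,0,0,0,0,0]]' 1
python3 - <<'E'
from h import *
import cv2
s=cam("scene"); cv2.imwrite("pics/s5.png",cv2.resize(s["img"][150:300,200:400],None,fx=4,fy=4)); rel((.4998,-.0982,.099),-78)
E
```

```text
clock: 4.53
tool_pos: [0.4875, -0.0531, 0.0979]
orientation: [179.7, -0.0, -78.0]
force: [-0.7, 0.1, -1.3]
opening: 0.0005
clock 4.575 pos [ 0.4889 -0.0523  0.0982] ori [179.89   0.   -77.99] F [-0.16  0.99  0.29]
shift [ 0.0471 -0.0011 -0.0008] turn [0.0019 0.     0.0002]
```

View pics/s5.png

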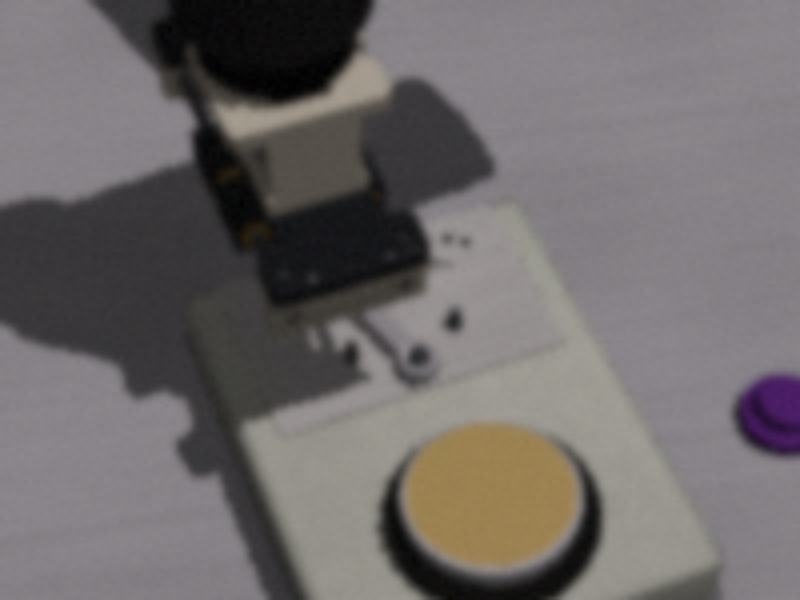

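```bash
python3 -m handwheel '[[-0.007,0,-0.001,0,0,0],[-0.014,0,-0.001,0,0,0],[-0.019,0,-0.001,0,0,0],[-0.023,0,-0.001,0,0,0],[-0.027,0,-0.001,0,0,0],[-0.031,0,-0.001,0,0,0]]' 1
python3 - <<'E'
from h import *
import cv2
s=cam("scene"); cv2.imwrite("pics/s6.png",cv2.resize(s["img"][150:300,200:400],None,fx=4,fy=4)); rel((.4998,-.0982,.099),-78)
E
```

```text
clock: 5.32
tool_pos: [0.4836, -0.0221, 0.0996]
orientation: [180.0, -0.0, -78.0]
force: [0.2, -4.1, 2.1]
opening: 0.0003
clock 5.375 pos [ 0.4835 -0.0218  0.0996] ori [ 1.7998e+02 -2.0000e-02 -7.7970e+01] F [-0.59 -2.38  2.54]
shift [0.0781 0.     0.0006] turn [ 0.0003 -0.0003  0.0006]
```

View pics/s6.png

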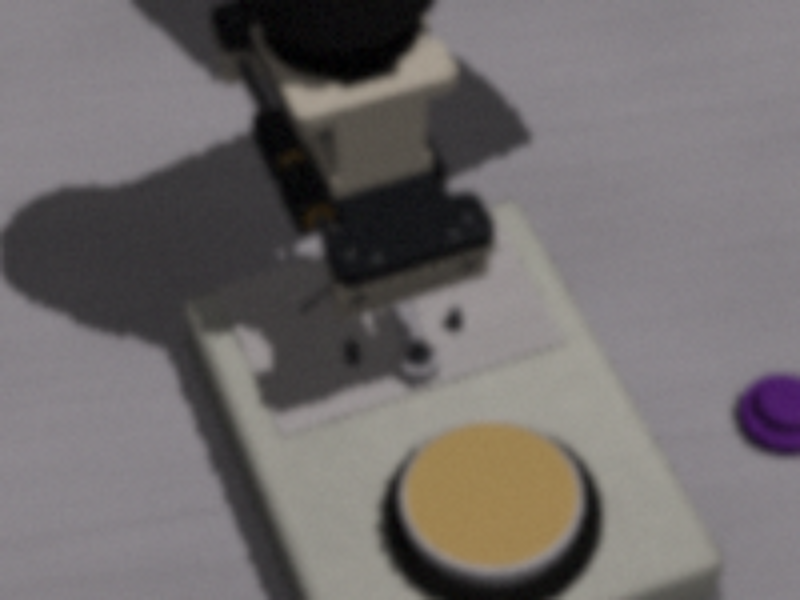

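```bash
python3 -m handwheel '[[-0.003,0,0,0,0,0],[-0.006,0,0,0,0,0],[-0.009,0,0,0,0,0],[-0.012,0,0,0,0,0],[-0.015,0,0,0,0,0],[-0.017,0,0,0,0,0]]' 1
python3 - <<'E'
from h import *
import cv2
s=cam("scene"); cv2.imwrite("pics/s7.png",cv2.resize(s["img"][150:300,200:400],None,fx=4,fy=4)); rel((.4998,-.0982,.099),-78)
E
```

```text
clock: 6.12
tool_pos: [0.4799, -0.005, 0.0994]
orientation: [180.0, 0.0, -78.0]
force: [0.1, 0.5, 0.1]
opening: 0.0007
clock 6.175 pos [ 0.4799 -0.0049  0.0994] ori [ 1.7997e+02  2.0000e-02 -7.7970e+01] F [-0.82 -0.54 -0.22]
shift [ 0.0954 -0.0001  0.0004] turn [0.0004 0.0003 0.0006]
```

View pics/s7.png

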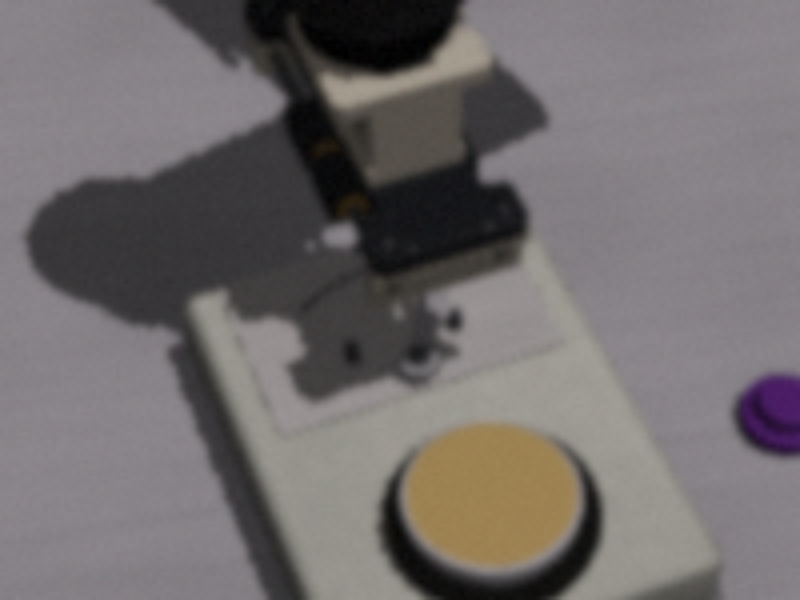

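```bash
python3 -m handwheel '[[-0.003,0,0,0,0,0],[-0.006,0,0,0,0,0],[-0.008,0,0,0,0,0]]' 1
python3 - <<'E'
from h import *
rel((.4998,-.0982,.244),-78)
E
```

```text
clock: 6.55
tool_pos: [0.4785, 0.0027, 0.0996]
orientation: [180.0, 0.0, -78.0]
force: [0.4, 0.1, 0.4]
opening: 0.0003
clock 6.55 pos [0.4785 0.0027 0.0996] ori [180.     0.   -77.96] F [0.44 0.08 0.41]
shift [ 0.1031  0.0002 -0.1444] turn [0.     0.     0.0007]
```

No contact force at a TCP past hump 2, so the lever should have jumped to the second stop. I'll back off, rise and check it.

```bash
python3 -m handwheel '[[0.015,0,0,0,0,0],[0.02,0,-0.03,0,0,0],[0.02,0,-0.09,0,0,0],[0.02,0,-0.145,0,0,0],[0.06,0,-0.145,0,0,0],[0.09,0,-0.145,0,0,0],[0.09,0,-0.145,0,0,0]]' 1
python3 - <<'E'
from h import *
import cv2
s=cam("scene"); cv2.imwrite("pics/s8.png",cv2.resize(s["img"][190:340,235:435],None,fx=4,fy=4,interpolation=cv2.INTER_CUBIC))
s=cam("wrist"); cv2.imwrite("pics/w8.png",s["img"])
rel((.5185,.290,.244),-78)
E
```

```text
clock: 7.42
tool_pos: [0.4973, -0.0876, 0.2444]
orientation: [180.0, -0.0, -78.1]
force: [-0.8, -0.2, -0.1]
opening: 0.0005
clock 7.525 pos [ 0.4971 -0.0862  0.2443] ori [ 1.7997e+02  1.0000e-02 -7.8050e+01] F [-0.12 -0.63  0.24]
shift [-3.637e-01 -9.880e-02  3.000e-04] turn [ 0.0005  0.0002 -0.001 ]
```

View pics/s8.png

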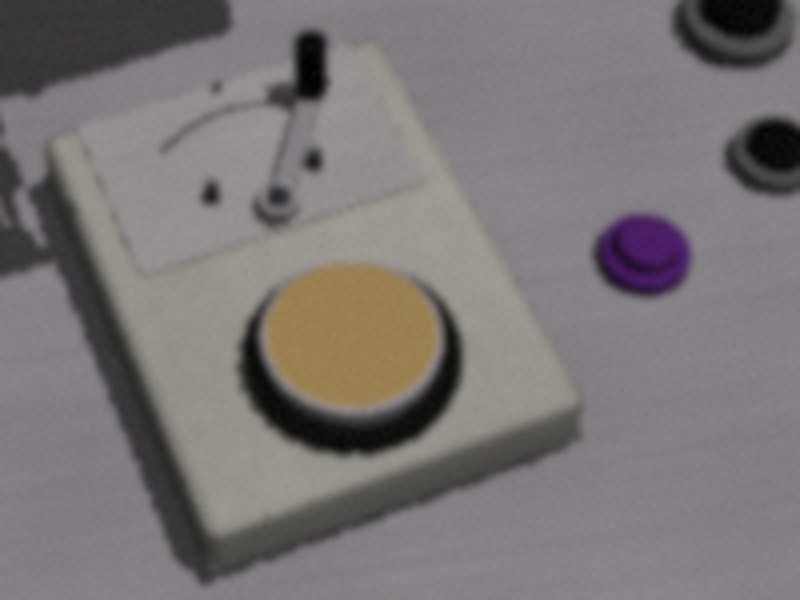

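View pics/w8.png

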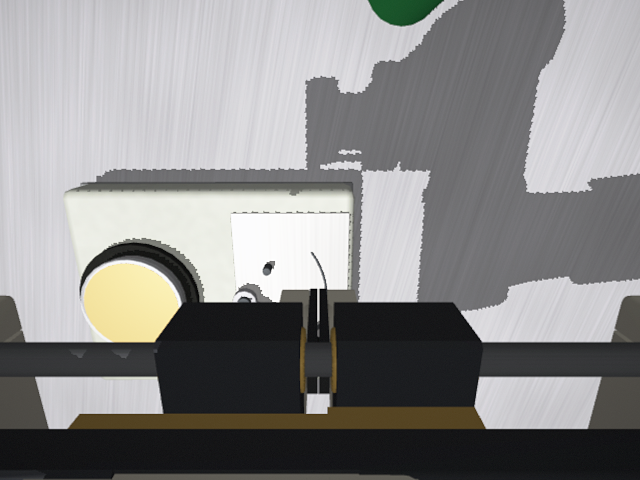

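```bash
python3 - <<'E'
from h import *
s=cam("scene")
P=np.array([.548,.002]);y=np.deg2rad(12)
for a in (0.61,0.935,1.1,1.22):
    t=np.pi+y+.61-a; k=P+.075*np.array([np.cos(t),np.sin(t)])
    u=proj(s,np.array([*k,.11])); print(a,k,(np.array(u)-[235,190])*4)
E
python3 -m handwheel '[[-0.055,-0.015,0,0,0,0],[-0.11,-0.03,0,0,0,0],[-0.165,-0.045,0,0,0,0],[-0.22,-0.06,0,0,0,0],[-0.275,-0.075,0,0,0,0],[-0.33,-0.09,0.02,0,0,0],[-0.364,-0.099,0.06,0,0,0],[-0.364,-0.099,0.1,0,0,0]]' 1
```

```text
0.61 [ 0.47463893 -0.01359338] [221.37382525  44.54211868]
0.935 [0.47350023 0.01064776] [266.80047181  36.81220963]
1.1 [0.47593247 0.02276707] [290.39894707  37.18432845]
1.22 [0.47893681 0.03124509] [307.3583614   39.27999962]
clock: 8.57
tool_pos: [0.5177, 0.2944, 0.1432]
orientation: [-180.0, 0.0, -77.7]
force: [-0.9, -0.9, -0.4]
opening: 0.0
```

The knob top is seen at (311,38) in the crop and predicted at (307,39) for 1.22 rad, so the lever is at fast. Next comes the button.

```bash
python3 -m handwheel '[[0.002,0,0.03,0,0,0],[0.002,0,0.05,0,0,0],[0.002,0,0.06,0,0,0],[0.002,0,0.06,0,0,0]]' 1
python3 - <<'E'
from h import *
import cv2
s=cam("scene"); cv2.imwrite("pics/s9.png",cv2.resize(s["img"][140:290,340:540],None,fx=4,fy=4,interpolation=cv2.INTER_CUBIC))
s=cam("wrist"); cv2.imwrite("pics/w9.png",s["img"])
rel((.5185,.290,.04),-78)
E
```

```text
clock: 9.07
tool_pos: [0.5183, 0.2893, 0.0842]
orientation: [180.0, -0.0, -77.9]
force: [-0.2, -0.2, 0.5]
opening: 0.0002
clock 9.175 pos [0.519  0.2897 0.0854] ori [-1.7994e+02  3.0000e-02 -7.7940e+01] F [ 0.14 -0.34  0.18]
shift [-0.0004  0.0005  0.0454] turn [-0.0011  0.0005  0.0011]
```

View pics/s9.png

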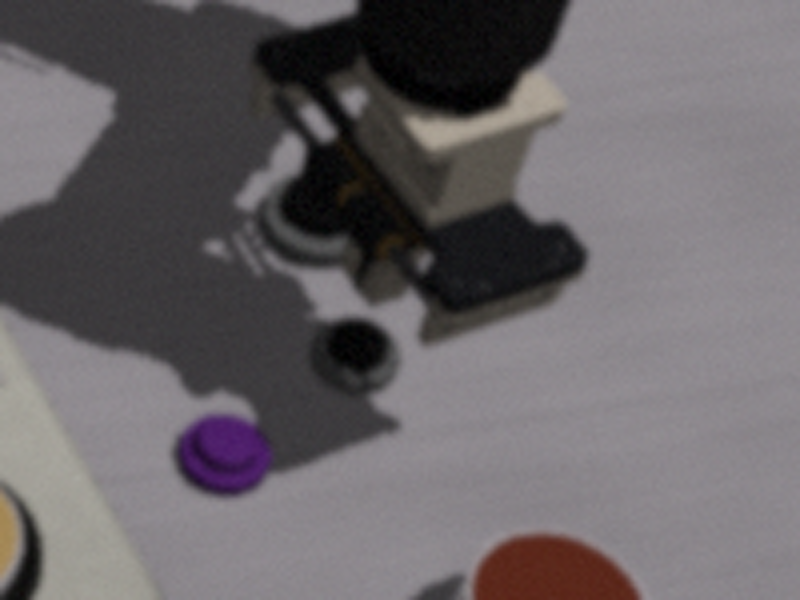

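View pics/w9.png

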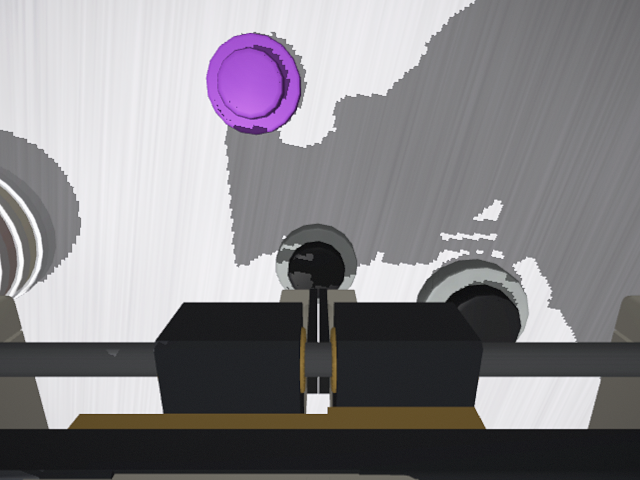

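```bash
python3 - <<'E'
from h import *
s=cam("wrist")
print(atz(s,(316,268),.024),atz(s,(316,268),.03))
E
python3 -m handwheel '[[0,0,0.012,0,0,0],[0,0,0.024,0,0,0],[0,0,0.032,0,0,0],[0,0,0.036,0,0,0],[0,0,0.036,0,0,0]]' 1
```

```text
[0.52040807 0.28691131 0.024     ] [0.52087525 0.28455305 0.03      ]
clock: 9.85
tool_pos: [0.5186, 0.289, 0.0481]
orientation: [180.0, -0.0, -78.0]
force: [1.0, 0.3, 0.6]
opening: 0.0009
```

```bash
for i in 1; do python3 -m handwheel '[[0,0,0.002,0,0,0],[0,0,0.004,0,0,0],[0,0,0.004,0,0,0]]' 1; done
```

```text
clock: 10.22
tool_pos: [0.5187, 0.2891, 0.0446]
orientation: [-180.0, 0.0, -78.0]
force: [-0.3, 0.4, -0.4]
opening: 0.0005
```

```bash
python3 -m handwheel '[[0,0,0.002,0,0,0],[0,0,0.003,0,0,0],[0,0,0.003,0,0,0]]' 1
```

```text
clock: 10.6
tool_pos: [0.5186, 0.2891, 0.0414]
orientation: [180.0, -0.0, -78.0]
force: [0.1, -0.2, -0.7]
opening: 0.0006
```

Tip is at 0.024 with no contact yet.

```bash
python3 -m handwheel '[[0,0,0.002,0,0,0],[0,0,0.003,0,0,0],[0,0,0.003,0,0,0]]' 1
```

```text
clock: 10.98
tool_pos: [0.5187, 0.2892, 0.0386]
orientation: [-180.0, 0.0, -78.0]
force: [0.7, -0.1, 1.6]
opening: 0.0002
```

```bash
python3 -m handwheel '[[0,0,0.002,0,0,0],[0,0,0.003,0,0,0],[0,0,0.003,0,0,0]]' 1
```

```text
clock: 11.35
tool_pos: [0.5188, 0.2892, 0.0356]
orientation: [-180.0, 0.0, -78.0]
force: [-0.6, 0.1, 2.9]
opening: 0.0005
```

```bash
python3 -m handwheel '[[0,0,0.001,0,0,0],[0,0,0.002,0,0,0],[0,0,0.002,0,0,0]]' 1
```

```text
clock: 11.72
tool_pos: [0.5188, 0.2892, 0.0336]
orientation: [-180.0, 0.0, -78.0]
force: [-0.1, 0.6, 3.8]
opening: 0.0007
```

```bash
python3 -m handwheel '[[0,0,0.001,0,0,0],[0,0,0.002,0,0,0],[0,0,0.002,0,0,0]]' 1
```

```text
clock: 12.1
tool_pos: [0.5188, 0.2892, 0.033]
orientation: [-180.0, 0.0, -77.9]
force: [-4.0, -2.6, 16.9]
opening: 0.0009
```

Run:
```python
from h import *
import cv2
s=cam("scene"); cv2.imwrite("pics/s10.png",cv2.resize(s["img"][180:255,390:490],None,fx=8,fy=8,interpolation=cv2.INTER_CUBIC))
s=cam("wrist"); cv2.imwrite("pics/w10.png",cv2.resize(s["img"][200:350,220:420],None,fx=4,fy=4,interpolation=cv2.INTER_CUBIC))
rel((.5185,.290,.04),-78)
```

```text
clock 12.2 pos [0.5188 0.2892 0.033 ] ori [-1.7996e+02  1.0000e-02 -7.7930e+01] F [-5.29 -0.91 17.35]
shift [-0.0008  0.0001 -0.007 ] turn [-0.0008  0.0001  0.0011]
```

View pics/s10.png

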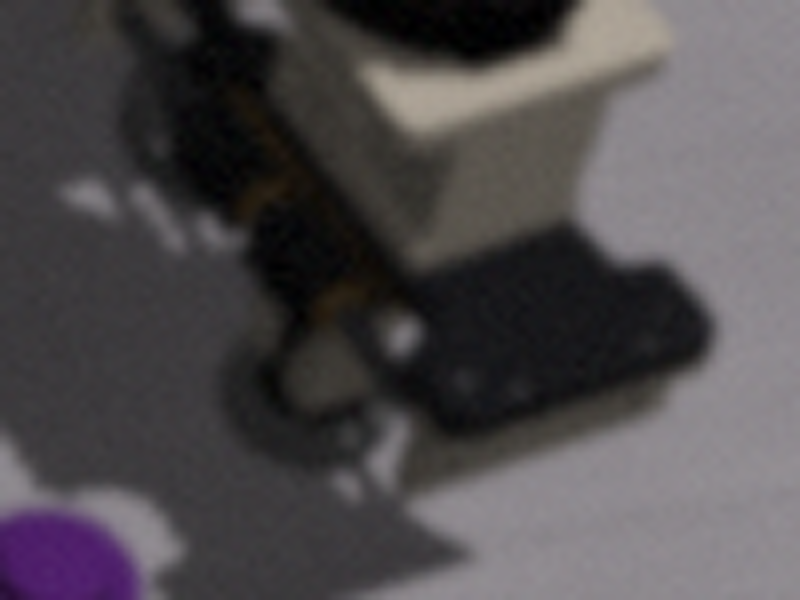

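View pics/w10.png

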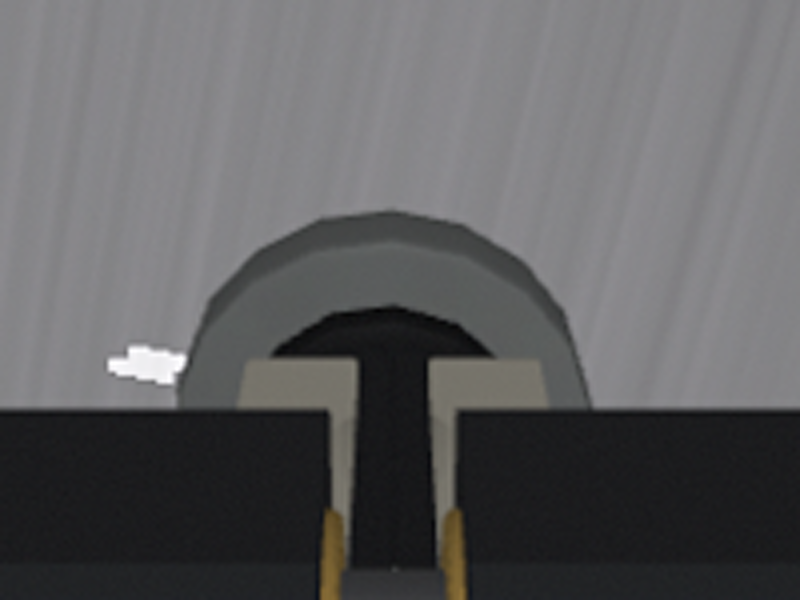

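The button is bottomed: the spring climbed at about 0.45 N/mm to 4 N over roughly 6 mm, then hit a hard stop. It still stands above its housing under the fingers. Next I'll release it and retreat.

```bash
python3 -m handwheel '[[0,0,-0.008,0,0,0],[0,0,-0.03,0,0,0],[0,0,-0.08,0,0,0],[0,0,-0.14,0,0,0],[0,0,-0.2,0,0,0],[-0.05,0,-0.21,0,0,0],[-0.11,0,-0.21,0,0,0],[-0.17,0,-0.21,0,0,0]]' 1
python3 -m handwheel '[[-0.03,0,0,0,0,0],[-0.06,0,0,0,0,0],[-0.06,0,0,0,0,0],[-0.06,0,0,0,0,0]]' 1
python3 - <<'E'
from h import *
import cv2
s=cam("scene"); cv2.imwrite("pics/s11.png",s["img"]);s=cam("top"); cv2.imwrite("pics/t11.png",s["img"])
a=cv2.imread("pics/top0.png");cv2.imwrite("pics/cmp.png",np.hstack([cv2.resize(x[150:350,130:530],None,fx=2,fy=2) for x in (s["img"],)]))
rel((.5185,.290,.04),-78)
E
```

```text
clock: 13.2
tool_pos: [0.4826, 0.4566, 0.2417]
orientation: [180.0, 0.0, -78.0]
force: [0.6, -0.5, 0.1]
opening: 0.0002
clock: 13.7
tool_pos: [0.4705, 0.5136, 0.2408]
orientation: [179.9, -0.1, -78.0]
force: [-0.3, 0.1, -0.4]
opening: 0.0003
clock 13.8 pos [0.4709 0.5132 0.2415] ori [ 1.7998e+02 -2.0000e-02 -7.8010e+01] F [ 0.66 -0.07  0.43]
shift [ 2.282e-01 -2.000e-04  2.016e-01] turn [ 0.0003 -0.0003 -0.0001]
```

View pics/s11.png

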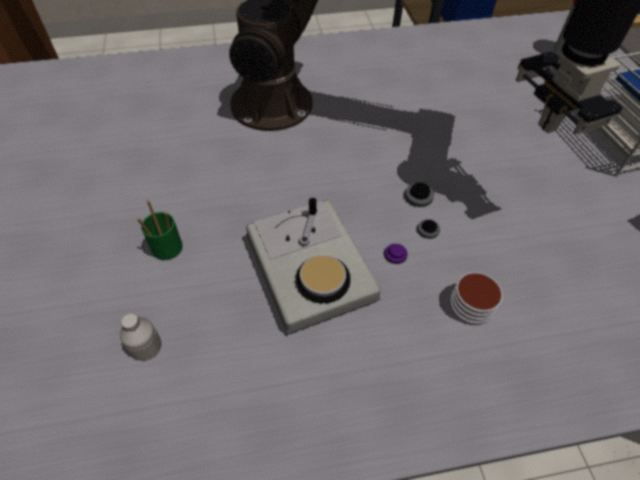

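View pics/cmp.png

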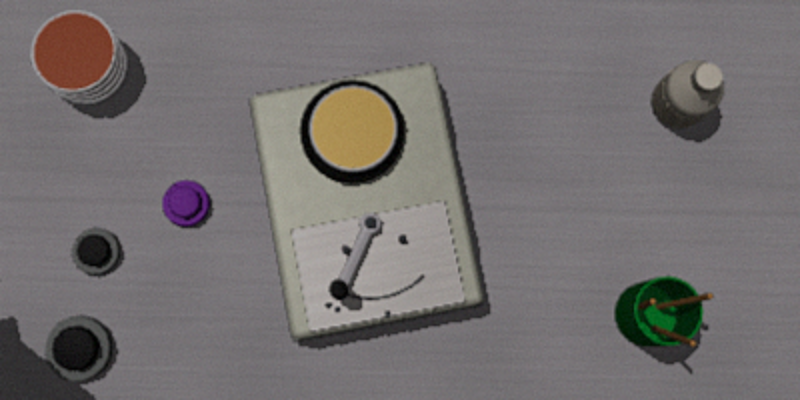

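The lever points at the two rivets (knob at (340,288) in the crop) and the button is back up. The dish, pot, stack and bottle are where they were.

```bash
python3 -c "
from plant import ctrl
print(ctrl.close_job())"
```

```text
the job is handed in; nothing more can be done
None
```

The job is done and handed in at about 14 s of the 54 s allowed; no verdict is reported.

- **Lever:** I pushed the knob with the outside of the closed fingertips, past slow and over the second hump, with at most about 5 N measured on the tool. The last part it sprang to the stop by itself. The knob was then seen within about 4 pixels (in a 4x crop) of where 1.22 rad should put it, and the final top picture shows it at the two rivets.
- **Start switch:** I chose the smaller grey one, not the purple or the larger grey one. The button gave way over about 6 mm with the force rising to about 4 N. It then met a hard stop, where I pressed to about 17 N before letting go. It looks back up in the last pictures.
- **End state:** the arm is clear of everything with no contact force. The dish, pot, stack and bottle look unmoved by eye.

The first camera estimate of the button's height (16 mm, from the scene and top cameras) disagreed with the second (25 mm, with the wrist camera). I found the real contact, at roughly 22 mm, by lowering in small steps. No check failed.

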